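# Load a module into a pin-bed test fixture and clamp it home

### The job

Put the metal-cased module with the connector tab into the cradle of the test fixture, tab in the slot and bottom flat on the pins, and let go of it. Then swing the hinged clamp over and press its bar down gently, by feel, until the module is driven fully home, the sprung pins pressed down and the module held tight on the hard stop, and let go; the stiff hinge holds it. Do not force the clamp or the module, and leave everything else on the bench where it is.

Things in the scene. Friction and masses are not known exactly. Their poses are not given: they have to be found in the camera images.
- module: The module to test: plain aluminium block 34 (x) x 56 (y) x 28 (z) mm, about 0.13 kg, flat on the bench, yaw within 0.6 rad of 0, with a small black connector tab (11 wide, 8 long, 2 to 12 mm above the underside) on its -y end. Origin: centre of the underside; z up. Take it across its 34 mm width; gripping it by its top 16 mm keeps the fingers clear of the cradle.
- module_tab (a point): The tip of the module's connector tab, 36 mm from the module's origin along the module's -y and 7 mm above its underside.
- fixture: Test fixture, fixed to the bench: black base plate 130 (x) x 210 (y) x 18 mm, yaw within 0.3 rad of 0. Origin: centre of its underside; x away from the robot, y left, z up. The cradle is in its middle (x = y = 0); the clamp is hinged on its +y end. At no moment may the robot push with more than 25 N on the fixture or its clamp, nor the module be pushed with more than 25 N against the cradle's walls.
- cradle (a point): Centre of the cradle's mouth, 38 mm above the bench, axes as the fixture's. Grey walls 8 mm thick round a pocket 36 (x) x 58 (y) mm, 1 mm clear all round the module, with sloped lips; the -y wall has a 16 mm slot for the tab. On its floor a sprung pin plate carries the module's underside at 28.5 mm; rails below, the hard stop, are shimmed to somewhere between 18 and 26.5 mm (not measured).
- clamp (a joint): Clamp angle (rad): 0 level, 1.57 upright, 2.1 leaning back; starts at 1.75 to 2.05. The stiff hinge (0.9 N m, 5 N at the bar) stays where left. Its roller, 85 mm from the hinge, meets the module near 0.08 and presses it 2 to 10.5 mm down on springs (3 to 8 N; 6 to 8 N at the bar) to a hard stop at -0.06 to 0.06, where resistance rises steeply. 12 to 18 N at the bar leaves it tight (over 10 N on the module).
- clamp_hinge (a point): The clamp's hinge axis, at x 0, y +85, z 56 mm in the fixture's frame; the axis runs along the fixture's x. The clamp lies towards the fixture's -y when closed.
- clamp_bar (a point): Middle of the clamp's round black handle bar, 165 mm from the hinge; the bar runs along the fixture's x, 68 mm long, 14 mm thick, with an open gap about 40 mm deep between it and the clamp's aluminium plate. Level, it is at y -80, z 56 mm in the fixture's frame. It can be pushed over from behind (the fixture's +y side) with shut fingers, then pressed down from above.
- shield_box: Bystander: flat square metal box 50 x 50 x 20 mm, no tab; not the module. Origin: centre of the underside.
- tape: Bystander: roll of tape, 70 mm across, 24 mm high, lying flat. Origin: centre of the underside.
- board: Bystander: circuit board 90 x 60 mm, 4 mm thick, parts up to 10 mm high. Origin: centre of the underside.
- parts_tray: Bystander: white divided tray 110 x 140 x 30 mm. Origin: centre of the underside.
- multimeter: Bystander: yellow multimeter 75 x 150 x 35 mm. Origin: centre of the underside.
Not all that is in view belongs to the job. What is shaped like the module but blue or brown is not meant.

How it is judged:
By the outcome, as a careful person would: the job done as asked, in the order asked, and still so for the second after the job is handed in, with the robot touching nothing.
It also fails if it takes over 72 s, if anything falls off the work surface, if the arm or the gripper's body presses on something with over 40 N, if the wrist force passes 120 N, or if a joint passes its speed limit or range.

### The arm

A 7-joint arm with a two-finger parallel gripper is mounted at the origin on the work surface. World frame = base frame: x ahead of the robot, y to its left, z up, the work surface at z = 0. Lengths are in m, angles in rad, forces in N, time in s.
With the tool pointing down it reaches from about 0.4 to 0.85 m from the base axis. Payload 4.5 kg.
Tool frame: the origin (TCP) lies between the finger pads; the fingertips stand 11 mm ahead of it and the grasp point (between the pads) lies 8 mm behind it (r.nose_length is the distance from the TCP to the fingertips, in m); z points along the fingers, y is the line along which they close (so a half turn about z gives the same grasp; the last joint's range is limited). The gripper opens to 88 mm and grips with 3 to 60 N. Pads are 18 mm wide; open, the fingers measure 123 mm over their backs; the gripper's body (75 mm by 187 mm) begins 45 mm behind the grasp point.
Start: joints at [-1.274, 0.689, -0.195, 1.565, 0.157, 0.902, -0.215], TCP at [0.162, 0.604, 0.25] pointing down, gripper open.
Joint ranges: [-3.01, 3.01], [-0.46, 2.08], [-1.47, 1.51], [0.13, 2.56], [-1, 4.14], [0.04, 2.09], [-2.66, 2.66]. Speed limits (rad/s): [2.57, 2.57, 3.14, 3.14, 3.14, 3.14, 3.14].

### API

Orientations are given as a unit quaternion [x, y, z, w].
In Python, from plant import get_state, snapshot, camera_model, r gives the robot as it stands.
- The arm moves only by the shell command python3 -m inch 'ROWS' [FORCE]. ROWS is text: rows parted by semicolons, each of 7 numbers parted by spaces: the opening, from -1 (shut) to 1 (fully open), then the shift along the tool's x, y, z in m, then the turn, a rotation vector about the tool's x, y, z in rad. A call has 1 to 20 rows; each row shifts and turns the commanded pose from where the row before left it, along the tool's axes as they then stand; what a row does not reach is not made up. A row lasts 1/12 s, in which the tool goes at most 41.7 mm and 7.16 degrees, less where a joint would pass 70% of its speed; a pose out of reach is approached as far as the arm can. A call is refused whole if a number of a shift passes 0.0417 or a number of a turn 0.125, either way. A call with a gripper value outside its range is refused whole. The fingers move at their own pace and stop on an object; FORCE is the grip in N (left out, the last holds). Time passes only in rows, so rows that do not move let the fingers close. It gives the time, the measured TCP pose, the force, the opening and the grip force at its end, in the units of the state.
- get_state(): the state, without advancing time (a new reading comes with each control period).
- snapshot(name): name is "side" or "top" or "wrist"; returns (picture, depth): 400x640x3 uint8, red, green, blue; 400x640 float32, m along the optical axis (not along the pixel's ray), 0 where there is no reading.
- camera_model(name): a dict with "intrinsics" (3x3 intrinsics, pixels), "view" (4x4, takes a point from world to camera coordinates). Camera axes: x right, y down, z forward; pixel columns grow to the right and rows downward; lengths in m; the calibration is good to about 2 mm. A picture is of the moment at which its call begins: read the wrist's pose just before it. camera_model takes no time and is no camera call; for the wrist camera it gives the pose at the moment of the call.
- r.finish_job(): hands the job in; it is judged then, once.
The state is a dict: "clock": time; "q": joint angles; "qd": joint speeds; "joint_torque": joint torques, N m; "tool_pos": TCP position; "eef_rot": TCP orientation; "contact_force": force on the tool from outside, world axes, zero at the start; "moment": the same for the moment, N m; "opening": opening from 0.0 (shut) to 1.0 (fully open); "finger_force": force on a finger pad.
Only numpy, scipy, OpenCV 4.12 (cv2) and the standard library are available. Lean on these libraries where they do the work, as an engineer would, in place of code of your own. Each camera call takes 0.05 s, during which the arm holds its last target. There are 200 camera calls.

## Working session

There is one attempt and no reset: what is moved stays moved. The work goes in short steps, Python scripts to look and compute and a shell command to move; the robot and the scene stay as the last step left them, time stands still between calls to the robot, and variables do not carry over. Pictures are saved under pics/ and viewed, at most 10 in all, crops included, and the job is handed in when it is done.

```bash
ls; mkdir -p pics; python3 - <<'E'
from plant import get_state,snapshot,camera_model,r
import cv2,numpy as np
for n in("top","side"):
    p,d=snapshot(n); cv2.imwrite(f"pics/{n}0.png",p[:,:,::-1]); np.save(f"pics/{n}0.npy",d)
    m=camera_model(n); print(n,np.round(m["intrinsics"],1).tolist(),np.round(m["view"],3).tolist())
print(get_state(), r.nose_length)
E
```

```text
pics
top [[473.1, 0.0, 317.4], [0.0, 473.1, 199.8], [0.0, 0.0, 1.0]] [[-0.029, -0.999, -0.016, 0.093], [-0.984, 0.032, -0.176, 0.56], [0.177, 0.011, -0.984, 1.507], [0.0, 0.0, 0.0, 1.0]]
side [[438.7, 0.0, 316.8], [0.0, 438.7, 206.1], [0.0, 0.0, 1.0]] [[0.899, -0.438, -0.017, -0.469], [-0.335, -0.662, -0.67, 0.298], [0.282, 0.608, -0.742, 1.238], [0.0, 0.0, 0.0, 1.0]]
{'clock': 0.1, 'q': array([-1.27419872,  0.68988294, -0.19453661,  1.56622491,  0.15728747,
        0.90249478, -0.21511372]), 'qd': array([-5.58600861e-04, -3.13055505e-03,  5.65911819e-05, -2.31159571e-03,
        3.51056865e-04,  1.47114140e-03, -7.03417297e-04]), 'joint_torque': array([-2.23765011e-03, -5.28493524e+01, -1.27114154e+00, -1.53835899e+01,
       -5.25381567e-02,  2.04972763e-03,  6.35973151e-05]), 'tool_pos': array([0.16225262, 0.60301138, 0.24900538]), 'eef_rot': array([ 1.30988394e-01,  9.91383571e-01, -8.07906895e-04, -5.69681373e-05]), 'contact_force': array([-0.15951367, -0.21390386,  0.56992963]), 'moment': array([-0.01367712,  0.00189344,  0.0009103 ]), 'finger_force': 0.0, 'opening': 1.0024033065437248} 0.011
```

View pics/top0.png

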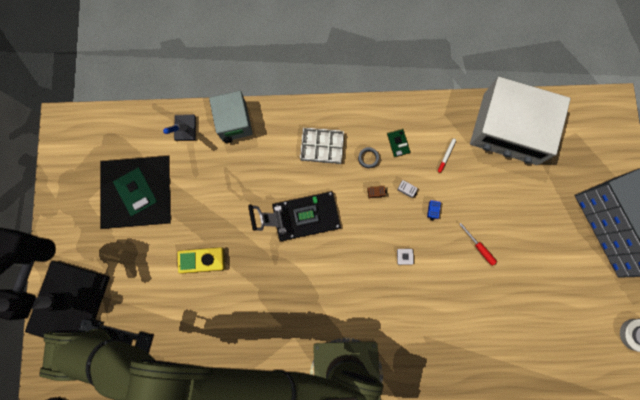

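View pics/side0.png

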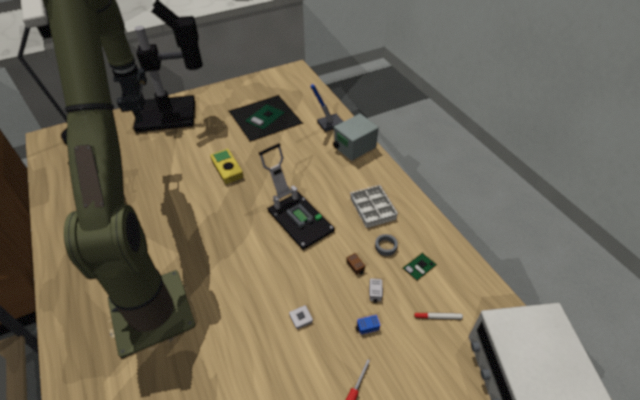

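The top view shows the module near (407,188), the shield box at (405,257), the fixture at (307,216) with its clamp to the left at (262,216), and blue and brown decoys at (434,210) and (377,192). I'll get rough positions, then look with the wrist camera.

```bash
cat > h.py <<'E'
from plant import get_state,snapshot,camera_model,r
import cv2,numpy as np
from scipy.spatial.transform import Rotation as R
np.set_printoptions(precision=4,suppress=True)
def cloud(n,d,m=None):
    m=m or camera_model(n); K=np.array(m["intrinsics"]); V=np.linalg.inv(m["view"])
    v,u=np.mgrid[:d.shape[0],:d.shape[1]]
    c=np.stack([(u-K[0,2])/K[0,0]*d,(v-K[1,2])/K[1,1]*d,d,np.ones_like(d)],-1)
    return (c@V.T)[...,:3]
def goto(p,yaw=None):
    """print world shift->tool-frame shift, for tool pointing down; yaw = world direction of tool y wanted (mod pi)"""
    s=get_state(); Rt=R.from_quat(s["eef_rot"]).as_matrix()
    print("tool",s["tool_pos"],"tool-frame shift",Rt.T@(np.array(p)-s["tool_pos"]), "ydir",np.arctan2(Rt[1,1],Rt[0,1]))
E
python3 - <<'E'
from h import *
d=np.load("pics/top0.npy"); P=cloud("top",d)
for n,(u,v) in dict(mod=(407,188),fix=(305,216),fixc=(322,205),bar=(255,217),shield=(405,257),hinge=(280,217)).items(): print(n,P[v,u])
for n,(x0,x1,y0,y1) in dict(mod=(395,420,178,199),fix=(268,345,188,245)).items():
    Q=P[y0:y1,x0:x1].reshape(-1,3); Q=Q[(Q[:,2]>0.012)]; c=np.float32(Q[:,:2]*1000)
    print(n,len(Q),cv2.minAreaRect(c),Q[:,2].max())
V=np.array(camera_model("wrist")["view"]); s=get_state(); Rt=R.from_quat(s["eef_rot"]).as_matrix()
C=np.linalg.inv(V); print("cam in tool",Rt.T@(C[:3,3]-s["tool_pos"]), Rt.T@C[:3,:3], camera_model("wrist")["intrinsics"][0])
goto((P[188,407][0],P[188,407][1],0.25))
E
```

```text
mod [ 0.5974 -0.2249  0.0236]
fix [0.5125 0.1193 0.0294]
fixc [0.5499 0.0618 0.0162]
bar [0.5179 0.289  0.0058]
shield [ 0.3677 -0.2037  0.0257]
hinge [0.5076 0.1997 0.0587]
mod 191 ((599.7689208984375, -229.32476806640625), (61.03751754760742, 43.92362594604492), 60.15733337402344) 0.03759996559569978
fix 2456 ((431.5127868652344, 109.3470687866211), (302.0340270996094, 225.0789337158203), 10.314120292663574) 1.583252358688633
cam in tool [ 0.076  -0.     -0.1345] [[-0.0007 -0.956  -0.2934]
 [ 1.     -0.0009  0.0007]
 [-0.0009 -0.2934  0.956 ]] [313.9595   0.     319.1628]
tool [0.1623 0.603  0.249 ] tool-frame shift [-0.6352 -0.6865  0.0002] ydir 1.3080643645097385
```

```bash
python3 -m inch '1 -.027 -.026 -.012 0 0 0;1 -.027 -.026 -.012 0 0 0;1 -.027 -.026 -.012 0 0 0;1 -.027 -.026 -.012 0 0 0;1 -.027 -.026 -.012 0 0 0;1 -.027 -.026 -.012 0 0 0;1 -.027 -.026 -.012 0 0 0;1 -.027 -.026 -.012 0 0 0;1 -.027 -.026 -.004 0 0 0;1 -.027 -.026 0 0 0 0;1 -.027 -.026 0 0 0 0;1 -.027 -.026 0 0 0 0;1 -.027 -.026 0 0 0 0;1 -.027 -.026 0 0 0 0;1 -.027 -.026 0 0 0 0;1 0 0 0 0 0 0;1 0 0 0 0 0 0;1 0 0 0 0 0 0'
python3 - <<'E'
from h import *
import pickle
m=camera_model("wrist"); p,d=snapshot("wrist"); cv2.imwrite("pics/w1.png",p[:,:,::-1]); pickle.dump((p,d,m),open("pics/w1.pkl","wb"))
s=get_state(); print(s["tool_pos"],s["contact_force"])
goto((0.5,-0.20,0.25))
E
```

```text
clock: 1.6
tool_pos: [0.4516, 0.1223, 0.3495]
eef_rot: [0.131, 0.991, 0.0, -0.001]
contact_force: [-0.4, 0.4, 0.8]
opening: 0.998
finger_force: 0.0
[0.4514 0.123  0.3495] [-0.1633 -0.3009 -0.2812]
tool [0.4514 0.123  0.3495] tool-frame shift [-0.1303 -0.2996  0.0993] ydir 1.3101946749336597
```

View pics/w1.png

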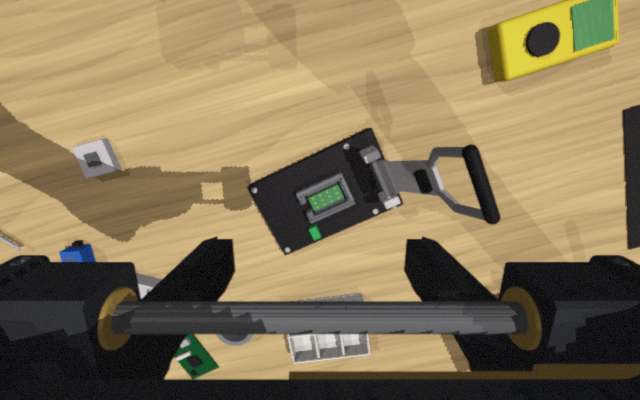

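Image: fixture plate with corners about (250,188), (371,129), (402,202) and (288,252), cradle at (325,196), and the bar at (482,184) on the +y side. The slot is on the left wall. Next I move over the module.

```bash
python3 -m inch '1 -.0186 -.0305 .01 0 0 0;1 -.0186 -.0305 .01 0 0 0;1 -.0186 -.0305 .01 0 0 0;1 -.0186 -.0305 .01 0 0 0;1 -.0186 -.0305 .01 0 0 0;1 -.0186 -.0305 .01 0 0 0;1 -.0186 -.0305 .01 0 0 0;1 -.0186 -.0305 .01 0 0 0;1 -.0186 -.0305 .01 0 0 0;1 -.0186 -.0305 .01 0 0 0;1 0 0 0 0 0 0;1 0 0 0 0 0 0;1 0 0 0 0 0 0'
python3 - <<'E'
from h import *
import pickle
m=camera_model("wrist"); p,d=snapshot("wrist"); pickle.dump((p,d,m),open("pics/w2.pkl","wb"))
p1,d1,m1=pickle.load(open("pics/w1.pkl","rb")); P=cloud("wrist",d1,m1)
for c in [(250,188),(371,129),(402,202),(288,252)]: pass
g=cv2.cvtColor(p1,cv2.COLOR_RGB2GRAY)
h1=cv2.resize(p1[110:270,235:515],None,fx=2.85,fy=2.85,interpolation=cv2.INTER_CUBIC)
h2=p[0:250]; h2=cv2.resize(h2,(800,312))
h=np.vstack([cv2.resize(h1,(500,285)),np.zeros((0,500,3),np.uint8)]); o=np.zeros((600,800,3),np.uint8); o[:285,:500]=h; o[288:600]=h2
cv2.imwrite("pics/c2.png",o[:,:,::-1])
# plate: dark, z in range
k=(P[...,2]>0.010)&(P[...,2]<0.024)&(g<70); k[:110]=0;k[270:]=0;k[:,:235]=0;k[:,415:]=0
print("plate",k.sum(),cv2.minAreaRect(np.float32(P[k][:,:2]*1000)), np.median(P[k][:,2]))
E
```

```text
clock: 2.73
tool_pos: [0.5529, -0.2185, 0.2495]
eef_rot: [0.13, 0.992, 0.001, -0.0]
contact_force: [0.4, 0.2, 0.1]
opening: 1.003
finger_force: 0.0
plate 7818 ((515.4318237304688, 114.80670928955078), (128.52085876464844, 208.60997009277344), 10.465731620788574) 0.017667958602612277
```

View pics/c2.png

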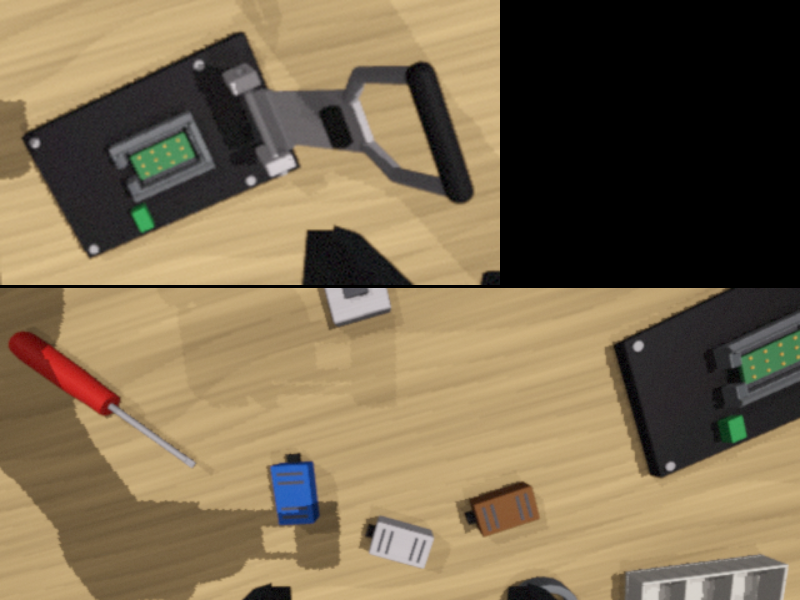

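The module is at about (322,203) in the full wrist picture, tab to the left (-y). Brown decoy to its right, blue to its left.

```bash
python3 - <<'E'
from h import *
import pickle
p,d,m=pickle.load(open("pics/w2.pkl","rb")); P=cloud("wrist",d,m)
Q=P[175:235,285:360]; k=(Q[...,2]>0.022); k[:]=k
n,lab,st,ce=cv2.connectedComponentsWithStats(k.astype(np.uint8)); print(st[1:].tolist())
i=1+np.argmax(st[1:,4]); q=Q[lab==i]; print("z",np.percentile(q[:,2],[5,50,95]))
(c,(w,h),a)=cv2.minAreaRect(np.float32(q[:,:2]*1000)); print(c,w,h,a)
C=np.cov(q[:,:2].T); e,v=np.linalg.eigh(C); print(q.mean(0), "long axis deg",np.degrees(np.arctan2(v[1,1],v[0,1]))%180, np.sqrt(e*12)*1000)
goto((c[0]/1000,c[1]/1000,0.12))
E
```

```text
[[1, 1, 1, 1, 1], [36, 0, 1, 1, 1], [11, 12, 51, 38, 1286], [64, 14, 1, 1, 1], [67, 14, 1, 1, 1], [5, 17, 1, 1, 1], [64, 17, 1, 1, 1], [13, 21, 1, 1, 1], [62, 41, 1, 1, 1], [10, 43, 1, 1, 1], [7, 45, 1, 1, 1], [4, 51, 1, 1, 1], [42, 53, 1, 1, 1], [31, 57, 1, 1, 1]]
z [0.026  0.0277 0.029 ]
(552.7027587890625, -204.72882080078125) 57.06820297241211 135.21963500976562 62.85029983520508
[ 0.5954 -0.2269  0.0284] long axis deg 54.33701567769903 [39.3438 56.0224]
tool [ 0.553  -0.218   0.2499] tool-frame shift [0.0037 0.0125 0.1299] ydir 1.3119707047816722
```

```bash
cat >> h.py <<'E'
def module(p,d,m,box,z=0.028,zl=0.02,zh=0.036):
    """top face outline of the module: mask by depth, opened, projected onto plane z"""
    P=cloud("wrist",d,m); u0,u1,v0,v1=box
    k=((P[...,2]>zl)&(P[...,2]<zh)).astype(np.uint8); s=np.zeros_like(k); s[v0:v1,u0:u1]=1
    k=cv2.medianBlur(k*s,5); n,lab,st,ce=cv2.connectedComponentsWithStats(k); i=1+np.argmax(st[1:,4])
    v,u=np.nonzero(lab==i); K=np.array(m["intrinsics"]); V=np.linalg.inv(m["view"])
    ray=np.c_[(u-K[0,2])/K[0,0],(v-K[1,2])/K[1,1],np.ones(len(u))]@V[:3,:3].T
    q=V[:3,3]+ray*((z-V[2,3])/ray[:,2])[:,None]
    return q[:,:2],cv2.minAreaRect(np.float32(q[:,:2]*1000)),P[v,u,2]
E
python3 - <<'E'
from h import *
import pickle
q,rc,z=module(*pickle.load(open("pics/w2.pkl","rb")),(285,360,175,235)); print(len(q),rc,q.mean(0),np.median(z))
e,v=np.linalg.eigh(np.cov(q.T)); print(np.degrees(np.arctan2(v[1,1],v[0,1]))%180,np.sqrt(e*12)*1000)
s=get_state();Rt=R.from_quat(s["eef_rot"]).as_matrix()
goto((q.mean(0)[0]-.02,q.mean(0)[1],0.14))
E
```

```text
1297 ((595.3943481445312, -226.86570739746094), (55.63235855102539, 35.39856719970703), 58.76478958129883) [ 0.5952 -0.2269] 0.027661932814742718
58.079145225052095 [35.0282 55.3798]
tool [ 0.553  -0.218   0.2499] tool-frame shift [-0.0237 -0.0031  0.1099] ydir 1.3119707047816722
```

```bash
python3 -m inch '1 -.034 -.003 0 0 0 -.1;1 0 0 0 0 0 -.1'; python3 -c "
from h import *
print(get_state()['q']);goto((.57,-.227,.16))"
```

```text
clock: 2.95
tool_pos: [0.5885, -0.2308, 0.2502]
eef_rot: [0.027, 1.0, 0.0, 0.002]
contact_force: [1.6, -0.9, -0.1]
opening: 0.998
finger_force: 0.0
[ 0.4046  0.6964 -0.1883  1.5461  0.1513  0.9091  1.6834]
tool [ 0.5885 -0.2308  0.2502] tool-frame shift [0.0191 0.0028 0.0901] ydir 1.5167244333907461
```

```bash
python3 -m inch '1 0 0 .005 0 0 .1216;1 0 0 .005 0 0 .1216;1 0 0 .005 0 0 .1216;1 0 0 .005 0 0 .1216;1 0 0 .005 0 0 .1216;1 0 0 .005 0 0 .1216;1 0 0 .005 0 0 .1216;1 0 0 .005 0 0 .1216;1 0 0 .005 0 0 .1216;1 0 0 .005 0 0 .1216;1 0 0 .005 0 0 .1216;1 0 0 .005 0 0 .1216;1 0 0 .005 0 0 .1216;1 0 0 .005 0 0 .1216;1 0 0 .005 0 0 .1216;1 0 0 .005 0 0 .1216;1 0 0 .005 0 0 .1216;1 0 0 0 0 0 0;1 0 0 0 0 0 0;1 0 0 0 0 0 0'
python3 - <<'E'
from h import *
import pickle
m=camera_model("wrist"); s=get_state(); p,d=snapshot("wrist"); pickle.dump((p,d,m),open("pics/w3.pkl","wb")); cv2.imwrite("pics/w3.png",p[:,:,::-1])
V=np.array(m["view"]);K=np.array(m["intrinsics"]); x=V@[.5953,-.2269,.028,1]; x=K@x[:3]; c=(x[:2]/x[2]).astype(int); print(c,s["q"])
q,rc,z=module(p,d,m,(c[0]-70,c[0]+70,max(0,c[1]-70),c[1]+70)); print(len(q),rc,q.mean(0),np.median(z))
e,v=np.linalg.eigh(np.cov(q.T)); print(np.degrees(np.arctan2(v[1,1],v[0,1]))%180,np.sqrt(e*12)*1000)
goto((rc[0][0]/1000,rc[0][1]/1000,.024))
E
```

```text
clock: 4.62
tool_pos: [0.5851, -0.2314, 0.1653]
eef_rot: [0.874, 0.487, 0.001, -0.0]
contact_force: [-0.1, 0.1, 0.4]
opening: 0.998
finger_force: 0.0
[326 179] [ 0.0982  0.8324  0.3853  1.6469 -0.4237  0.7456  0.1301]
2330 ((596.9669189453125, -227.12998962402344), (56.36152267456055, 33.625484466552734), 59.18215560913086) [ 0.5973 -0.2264] 0.02752988426222125
58.10485368957847 [33.6493 55.8849]
tool [ 0.585  -0.2319  0.1653] tool-frame shift [0.0102 0.0075 0.1413] ydir -0.555493003428906
```

View pics/w3.png

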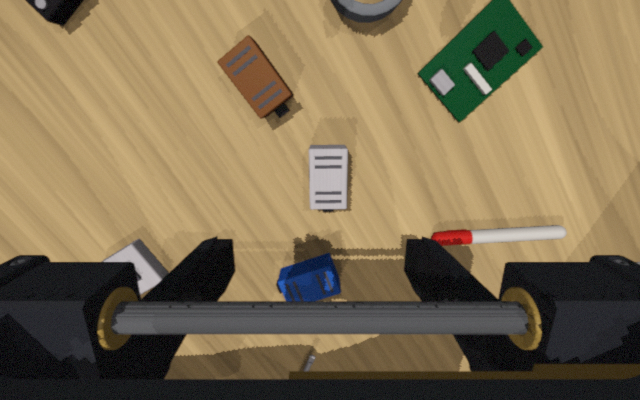

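Module at (328,178) between the fingers, tab pointing down in the picture; clear of decoys. Descend and grip.

```bash
python3 -m inch '.5 .0052 .0037 .015 0 0 0;.5 .0052 .0037 .015 0 0 0;.5 0 0 .025 0 0 0;.5 0 0 .025 0 0 0;.5 0 0 .025 0 0 0;.5 0 0 .02 0 0 0;.5 0 0 .011 0 0 0;.5 0 0 .005 0 0 0;.5 0 0 0 0 0 0;.5 0 0 0 0 0 0;-1 0 0 0 0 0 0;-1 0 0 0 0 0 0;-1 0 0 0 0 0 0;-1 0 0 0 0 0 0;-1 0 0 0 0 0 0;-1 0 0 0 0 0 0' 25
python3 -c "
from h import *
s=get_state();print(s['contact_force'],s['opening']);goto((0,0,0))"
```

```text
clock: 6.0
tool_pos: [0.5966, -0.2279, 0.0241]
eef_rot: [0.875, 0.485, 0.0, 0.0]
contact_force: [0.2, 1.1, 1.3]
opening: 0.386
finger_force: 24.9
[0.2454 1.0962 1.3205] 0.3861461874236241
tool [ 0.5966 -0.2279  0.0241] tool-frame shift [-0.1233 -0.6267  0.0238] ydir -0.559156450988153
```

```bash
python3 -m inch '-1 0 0 -.01 0 0 0;-1 0 0 -.02 0 0 0;-1 0 0 -.03 0 0 0;-1 0 0 -.03 0 0 0;-1 0 0 -.03 0 0 0;-1 0 0 -.03 0 0 0;-1 0 0 -.02 0 0 0;-1 0 0 0 0 0 0;-1 0 0 0 0 0 0'
python3 - <<'E'
from h import *
import pickle
p,d,m=pickle.load(open("pics/w1.pkl","rb")); P=cloud("wrist",d,m)
c=np.array([.5155,.1148]); a=np.radians(10.47); Rf=np.array([[np.cos(a),-np.sin(a)],[np.sin(a),np.cos(a)]])
def F(q): q=np.asarray(q); return np.c_[(q[...,:2].reshape(-1,2)-c)@Rf*1000,q[...,2].reshape(-1)*1000]
print("bar",F(P[[155,170,184,200,215],[472,477,482,488,493]]))
Q=F(P[100:270,230:520]); 
for lo,hi in((30,46),(50,70),(90,120),(120,150),(150,180),(185,230)):
    k=(Q[:,2]>lo)&(Q[:,2]<hi)&(abs(Q[:,0])<60)&(Q[:,1]>-60)&(Q[:,1]<200); print(lo,hi,k.sum(),np.percentile(Q[k],[3,50,97],0).tolist() if k.sum()>5 else "")
# cradle wall tops
k=(Q[:,2]>33)&(Q[:,2]<43)&(abs(Q[:,0])<40)&(abs(Q[:,1])<50); print("cradle",k.sum(),cv2.minAreaRect(np.float32(Q[k][:,:2])))
m=camera_model("wrist"); p,d=snapshot("wrist"); pickle.dump((p,d,m),open("pics/w4.pkl","wb")); cv2.imwrite("pics/w4.png",p[:,:,::-1])
print(get_state()["q"],get_state()["contact_force"])
E
```

```text
clock: 6.75
tool_pos: [0.5967, -0.228, 0.1948]
eef_rot: [0.875, 0.485, 0.001, 0.001]
contact_force: [-0.3, 0.4, -2.4]
opening: 0.381
finger_force: 24.9
bar [[-32.0723 152.6468 211.9693]
 [-17.2294 152.7075 211.6896]
 [ -3.6005 152.4215 213.0704]
 [ 13.45   153.0871 212.6286]
 [ 30.0561 153.4195 211.6465]]
30 46 871 [[-25.26623039351635, -37.410539011221054, 30.29382303638851], [4.700312821834722, 5.104506862229688, 35.29610504521291], [45.575914708184754, 78.52043510334666, 38.83361764417164]]
50 70 791 [[-41.40141563921836, 75.80486108243905, 54.59008035303803], [-2.1303901466929873, 87.21200083599135, 62.58216459536015], [40.71557389298868, 95.50798038622014, 68.92661907279339]]
90 120 451 [[-21.025724324736068, 108.29109395181158, 90.93379733092254], [-3.4722903849321143, 114.19830341827651, 103.04669370118435], [21.0449547873854, 121.12249342344575, 117.75230096526207]]
120 150 834 [[-20.888530885569253, 115.65586622331318, 123.51074613652357], [-1.2265752432819683, 128.67761856318447, 139.0078991524672], [21.02022776338654, 137.83277280106444, 148.52427208944354]]
150 180 468 [[-37.900573541127464, 132.4715415052441, 150.9020465634954], [21.917249565218764, 137.66988543509052, 163.15264211193164], [35.796700452190585, 144.1316692648776, 179.1148459816249]]
185 230 1636 [[-37.8883565580753, 144.2852364486252, 188.29921935065983], [-3.8573368146128795, 151.01141439672466, 210.88110188379346], [35.831653242439614, 159.38712420442386, 213.33831769317644]]
cradle 680 ((0.7445812225341797, 0.7831459045410156), (74.03035736083984, 52.159000396728516), 89.66602325439453)
[ 0.075   0.8102  0.414   1.597  -0.4095  0.8229  0.0975] [-0.9865  0.7023 -2.258 ]
```

View pics/w4.png

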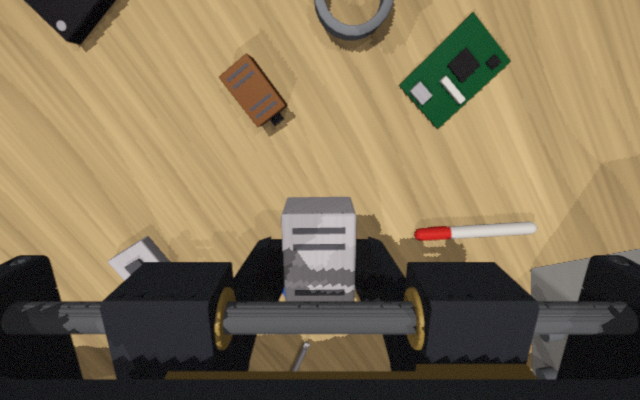

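The module hangs between the fingers at (320,250), square to the pads. Rotate to the fixture's yaw and hover short of the cradle.

```bash
python3 -m inch '-1 0 0 0 0 0 -.1232;-1 0 0 0 0 0 -.1232;-1 0 0 0 0 0 -.1232;-1 0 0 0 0 0 -.1232;-1 0 0 0 0 0 -.1232;-1 0 0 0 0 0 -.1232;-1 .0327 -.0023 0 0 0 0;-1 .0327 -.0023 0 0 0 0;-1 .0327 -.0023 0 0 0 0;-1 .0327 -.0023 0 0 0 0;-1 .0327 -.0023 0 0 0 0;-1 .0327 -.0023 0 0 0 0;-1 .0327 -.0023 0 0 0 0;-1 .0327 -.0023 0 0 0 0;-1 0 0 0 0 0 0;-1 0 0 0 0 0 0;-1 0 0 0 0 0 0;-1 0 0 0 0 0 0'
cat > meas.py <<'E'
from h import *
import pickle
m=camera_model("wrist"); s=get_state(); p,d=snapshot("wrist"); pickle.dump((p,d,m,s),open("pics/w5.pkl","wb"))
Rt=R.from_quat(s["eef_rot"]).as_matrix(); P=cloud("wrist",d,m); T=(P-s["tool_pos"])@Rt  # tool frame
print("tool",s["tool_pos"],"force",s["contact_force"],"tilt",Rt[:,2],"ydir",np.degrees(np.arctan2(Rt[1,1],Rt[0,1])))
# module in hand
q=T[190:300,285:355].reshape(-1,3); e=q[(q[:,2]>.002)&(q[:,2]<.02)&(abs(q[:,0])<.05)]; t=q[(abs(q[:,2]+.004)<.004)&(abs(q[:,0])<.05)]
print("end face x",np.percentile(e[:,0],[10,50,90])*1e3,len(e),"top",np.percentile(t,[2,50,98],0).tolist(),len(t))
# cradle: walls' tops
v,u=np.mgrid[:400,:640]; k=(P[...,2]>.0335)&(P[...,2]<.0435)&(v<200)&(np.hypot(P[...,0]-.516,P[...,1]-.1157)<.05)
k=cv2.medianBlur(k.astype(np.uint8),3)>0
rc=cv2.minAreaRect(np.float32(T[k][:,:2]*1e3)); print("cradle tool frame",k.sum(),rc)
rw=cv2.minAreaRect(np.float32(P[k][:,:2]*1e3)); print("cradle world",rw)
o=cv2.resize(p,(640,400)).copy(); o[k]=[255,0,0]; cv2.imwrite("pics/w5.png",o[:,:,::-1])
E
python3 meas.py
```

```text
clock: 8.3
tool_pos: [0.5312, 0.0244, 0.1931]
eef_rot: [0.642, 0.767, -0.001, -0.0]
contact_force: [-0.3, 0.3, -1.2]
opening: 0.382
finger_force: 24.9
tool [0.5312 0.0244 0.1931] force [-0.306   0.3043 -1.2421] tilt [-0.0011 -0.0012 -1.    ] ydir 10.181339896594196
end face x [27.7827 28.0582 28.3327] 784 top [[-0.015126524163352988, -0.015579021550963806, -0.004733401721643115], [0.007566075272547204, 0.00017727158655469832, -0.0034540699409007026], [0.027943986419694575, 0.015522692603186542, -0.001805750297855355]] 6148
cradle tool frame 2065 ((92.2247314453125, 1.2845401763916016), (51.978450775146484, 74.00859832763672), 89.8425064086914)
cradle world ((516.0325927734375, 115.18743896484375), (51.98114013671875, 74.00418090820312), 10.334894180297852)
```

View pics/w5.png

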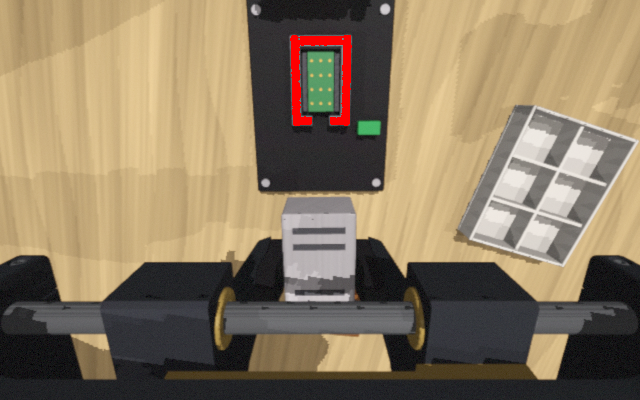

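Cradle walls (red, centre about (321,80)) fit 74 x 52 mm exactly, and the module's held pose is clean. Move over and descend to just above the mouth.

```bash
python3 -m inch '-1 .0307 .0004 0 0 0 -.0026;-1 .0307 .0004 0 0 0 0;-1 .0308 .0005 0 0 0 0;-1 0 0 .02 0 0 0;-1 0 0 .03 0 0 0;-1 0 0 .03 0 0 0;-1 0 0 .025 0 0 0;-1 0 0 .015 0 0 0;-1 0 0 .005 0 0 0;-1 0 0 0 0 0 0;-1 0 0 0 0 0 0;-1 0 0 0 0 0 0;-1 0 0 0 0 0 0'
python3 -c "
from h import *
s=get_state();print(s['contact_force'],s['moment']);goto((.51603,.11519,.0525))"
```

```text
clock: 9.43
tool_pos: [0.5169, 0.1171, 0.0699]
eef_rot: [0.64, 0.769, 0.001, 0.001]
contact_force: [-0.5, -0.3, -1.1]
opening: 0.384
finger_force: 24.9
[-0.5472 -0.3066 -1.1265] [-0.0554  0.0786  0.0354]
tool [0.5169 0.1171 0.0699] tool-frame shift [-0.0017 -0.0013  0.0174] ydir 0.1823571899360469
```

```bash
python3 -m inch '-1 -.0014 -.001 0 0 0 0;-1 0 0 0 0 0 0;-1 0 0 0 0 0 0'
python3 -c "
from h import *
goto((.51603,.11519,.0525));snapshot('top');goto((.51603,.11519,.0525));snapshot('top');goto((.51603,.11519,.0525))"
```

```text
clock: 9.68
tool_pos: [0.5155, 0.1155, 0.0692]
eef_rot: [0.64, 0.769, 0.0, 0.0]
contact_force: [0.2, -0.7, -1.7]
opening: 0.384
finger_force: 24.9
tool [0.5155 0.1155 0.0692] tool-frame shift [-0.0004  0.0005  0.0167] ydir 0.1824779843053805
tool [0.5155 0.1155 0.0691] tool-frame shift [-0.0004  0.0005  0.0166] ydir 0.18255999098830902
tool [0.5154 0.1156 0.0689] tool-frame shift [-0.0005  0.0005  0.0164] ydir 0.18262016368629205
```

```bash
python3 -m inch '-1 -.0004 .0005 .002 0 0 0;-1 0 0 .002 0 0 0;-1 0 0 .002 0 0 0;-1 0 0 .002 0 0 0;-1 0 0 .002 0 0 0;-1 0 0 0 0 0 0;-1 0 0 0 0 0 0'
python3 -c "
from h import *
s=get_state();print(s['contact_force'],s['moment']);goto((.51603,.11519,.0525))"
```

```text
clock: 10.37
tool_pos: [0.5157, 0.1152, 0.0585]
eef_rot: [0.64, 0.769, -0.0, -0.0]
contact_force: [0.3, 0.1, -1.4]
opening: 0.382
finger_force: 24.9
[ 0.2843  0.0526 -1.3585] [-0.1027  0.0276  0.0032]
tool [0.5157 0.1152 0.0585] tool-frame shift [-0.      0.0003  0.006 ] ydir 0.18258210471200884
```

Underside is at about 34.5 mm, inside the lips with no contact force. Continue.

```bash
python3 -m inch '-1 0 .0002 .0015 0 0 0;-1 0 0 .0015 0 0 0;-1 0 0 .0012 0 0 0;-1 0 0 .001 0 0 0;-1 0 0 0 0 0 0;-1 0 0 0 0 0 0'
python3 -c "
from h import *
s=get_state();print(s['contact_force'],s['moment']);goto((.51603,.11519,.0525))"
```

```text
clock: 10.87
tool_pos: [0.516, 0.1153, 0.0535]
eef_rot: [0.64, 0.769, 0.0, -0.0]
contact_force: [-0.1, -0.6, -1.3]
opening: 0.382
finger_force: 24.9
[-0.1131 -0.6186 -1.3181] [-0.0779  0.0556 -0.0248]
tool [0.516  0.1153 0.0535] tool-frame shift [-0.0001 -0.      0.001 ] ydir 0.18264694110638138
```

```bash
python3 -m inch '-1 0 0 .0007 0 0 0;-1 0 0 .0006 0 0 0;-1 0 0 0 0 0 0;-1 0 0 0 0 0 0'
python3 -c "
from h import *
s=get_state();print(s['contact_force'],s['moment']);goto((.51603,.11519,.0525))"
```

```text
clock: 11.2
tool_pos: [0.5162, 0.1153, 0.0524]
eef_rot: [0.64, 0.769, 0.0, 0.0]
contact_force: [0.3, 0.6, 1.8]
opening: 0.381
finger_force: 24.9
[0.3061 0.6349 1.8423] [-0.0529  0.1206 -0.0036]
tool [0.5162 0.1153 0.0524] tool-frame shift [-0.0001 -0.0002 -0.0001] ydir 0.18262789413133318
```

Touching the pins (about 3 N). Release, back off and check.

```bash
python3 -m inch '.4 0 0 0 0 0 0;.4 0 0 0 0 0 0;.4 0 0 0 0 0 0;.4 0 0 0 0 0 0;.4 0 0 -.005 0 0 0;.4 0 0 -.02 0 0 0;.4 0 0 -.03 0 0 0;.4 -.02 0 -.03 0 0 0;.4 -.03 0 -.025 0 0 0;.4 -.025 0 -.02 0 0 0;.4 -.015 0 -.01 0 0 0;.4 0 0 0 0 0 0;.4 0 0 0 0 0 0;.4 0 0 0 0 0 0'
python3 - <<'E'
from h import *
import pickle
m=camera_model("wrist"); s=get_state(); p,d=snapshot("wrist"); P=cloud("wrist",d,m); pickle.dump((p,d,m,s),open("pics/w6.pkl","wb"))
cv2.imwrite("pics/w6.png",p[:,:,::-1]); c=np.array([.51603,.1152]); a=s["eef_rot"]; y=.182; Rf=np.array([[np.cos(y),-np.sin(y)],[np.sin(y),np.cos(y)]])
q=np.dstack([(P[...,:2]-c)@Rf,P[...,2]]).reshape(-1,3)*1e3; k=(abs(q[:,0])<18)&(abs(q[:,1])<32)&(q[:,2]>48)&(q[:,2]<65); t=q[k]
A=np.c_[t[:,:2],np.ones(len(t))]; print(len(t),np.linalg.lstsq(A,t[:,2],rcond=None)[0],np.percentile(t,[2,50,98],0)); print(s["tool_pos"],s["q"])
E
```

```text
clock: 12.37
tool_pos: [0.5316, 0.0284, 0.1915]
eef_rot: [0.639, 0.769, -0.0, -0.001]
contact_force: [0.1, 0.3, -1.1]
opening: 0.698
finger_force: 0.0
3024 [-0.0011  0.0004 56.0643] [[-15.9396 -26.2949  54.4089]
 [  0.6253   1.2708  56.0797]
 [ 16.6197  26.7547  57.6074]]
[0.5316 0.0284 0.1915] [-0.2784  0.6663  0.2304  1.9165 -0.2595  0.5892  0.3057]
```

View pics/w6.png

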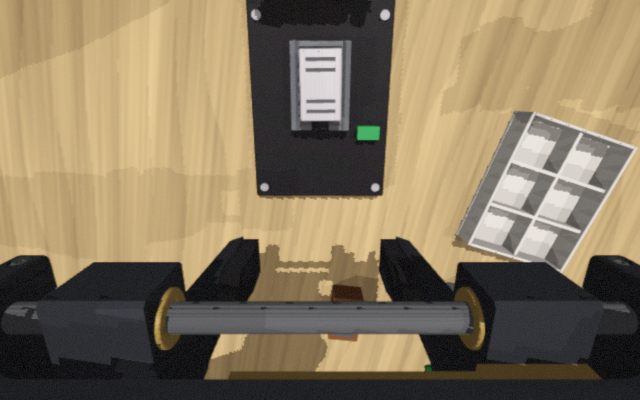

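The module sits flat (top at 56.1 mm, level), tab in the slot at (320,125). Clamp is at about 1.985 rad. Shut the fingers and go over to behind the bar.

```bash
python3 -m inch '-1 0 0 -.036 0 0 0;-1 0 0 -.036 0 0 0;-1 0 0 -.036 0 0 0;-1 .0347 0 0 0 0 0;-1 .0347 0 0 0 0 0;-1 .0347 0 0 0 0 0;-1 .0347 0 0 0 0 0;-1 .0347 0 0 0 0 0;-1 .0347 0 0 0 0 0;-1 .0347 0 0 0 0 0;-1 .0347 0 0 0 0 0;-1 0 0 .02 0 0 0;-1 0 0 .033 0 0 0;-1 0 0 .033 0 0 0;-1 0 0 .012 0 0 0;-1 0 0 0 0 0 0;-1 0 0 0 0 0 0;-1 0 0 0 0 0 0'
cat >> h.py <<'E'
def fx():
    s=get_state(); a=.1815; c,n=np.cos(a),np.sin(a); B=np.array([[c,-n,0],[n,c,0],[0,0,1]])
    print("fixture-frame mm",(s["tool_pos"]-[.51603,.1152,0])@B*1e3,"F",s["contact_force"]@B,"q",s["q"],"t",s["clock"])
E
python3 -c "from h import *;fx()"
```

```text
clock: 13.92
tool_pos: [0.4821, 0.3006, 0.2027]
eef_rot: [0.639, 0.769, 0.001, 0.0]
contact_force: [-0.9, 0.6, -0.5]
opening: 0.006
finger_force: 0.0
fixture-frame mm [  0.1083 188.4735 202.7236] F [-0.794   0.7508 -0.5248] q [-0.7953  0.6912  0.2679  1.8045 -0.2717  0.6808 -0.1902] t 13.9167
```

```bash
python3 -m inch '-1 -.006 0 0 0 0 0;-1 -.006 0 0 0 0 0;-1 -.004 0 0 0 0 0;-1 -.004 0 0 0 0 0;-1 -.004 0 0 0 0 0;-1 -.004 0 0 0 0 0'; python3 -c "from h import *;fx()"
```

```text
clock: 14.42
tool_pos: [0.4872, 0.2774, 0.2042]
eef_rot: [0.638, 0.77, 0.004, -0.002]
contact_force: [-1.8, 9.3, 8.4]
opening: 0.003
finger_force: 5.1
fixture-frame mm [  0.9462 164.7487 204.205 ] F [-0.0739  9.4713  8.4127] q [-0.7471  0.6771  0.2547  1.8303 -0.2708  0.6612 -0.1464] t 14.4167
```

```bash
python3 -m inch '-1 -.0077 0 -.0028 0 0 0;-1 -.0077 0 -.0028 0 0 0;-1 -.008 0 -.002 0 0 0;-1 -.008 0 -.002 0 0 0;-1 -.0081 0 -.0011 0 0 0;-1 -.0081 0 -.0011 0 0 0;-1 -.0082 0 -.0004 0 0 0;-1 -.0082 0 -.0004 0 0 0;-1 -.0082 0 .0005 0 0 0;-1 -.0082 0 .0005 0 0 0'; python3 -c "from h import *;fx()"
```

```text
clock: 15.25
tool_pos: [0.5026, 0.1952, 0.2152]
eef_rot: [0.639, 0.769, 0.003, -0.0]
contact_force: [-0.7, 4.8, 3.6]
opening: 0.007
finger_force: 2.6
fixture-frame mm [  1.2247  81.0774 215.2383] F [0.1825 4.8681 3.6024] q [-0.6033  0.6359  0.2457  1.8808 -0.2464  0.6495 -0.0232] t 15.25
```

```bash
python3 -m inch '-1 -.0081 0 .0013 0 0 0;-1 -.0081 0 .0013 0 0 0;-1 -.008 0 .0021 0 0 0;-1 -.008 0 .0021 0 0 0;-1 -.0077 0 .0029 0 0 0;-1 -.0077 0 .0029 0 0 0;-1 -.0074 0 .0037 0 0 0;-1 -.0074 0 .0037 0 0 0;-1 -.007 0 .0043 0 0 0;-1 -.007 0 .0043 0 0 0'; python3 -c "from h import *;fx()"
```

```text
clock: 16.08
tool_pos: [0.5159, 0.1176, 0.1847]
eef_rot: [0.64, 0.769, 0.0, 0.0]
contact_force: [2.2, 6.0, 1.1]
opening: 0.008
finger_force: 3.0
fixture-frame mm [  0.3318   2.379  184.7036] F [3.2097 5.5065 1.1119] q [-0.4363  0.6709  0.2064  1.9328 -0.2424  0.561   0.1153] t 16.0833
```

```bash
python3 -m inch '-1 .005 0 -.01 0 0 0;-1 0 0 -.02 0 0 0;-1 0 0 -.015 0 0 0;-1 -.013 0 0 0 0 0;-1 -.013 0 0 0 0 0;-1 0 0 0 0 0 0;-1 0 0 0 0 0 0;-1 0 0 0 0 0 0'; python3 - <<'E'
from h import *
fx(); s=get_state(); a=.1815; c,n=np.cos(a),np.sin(a); B=np.array([[c,-n],[n,c]])
for nm in("top","side"):
    p,d=snapshot(nm); P=cloud(nm,d); g=p.max(2)
    Q=np.dstack([(P[...,:2]-[.51603,.1152])@B,P[...,2]])*1e3
    k=(Q[...,2]>165)&(Q[...,2]<215)&(abs(Q[...,0])<45)&(Q[...,0]**2>23**2)&(Q[...,1]>-60)&(Q[...,1]<30)&(g<90)
    print(nm,k.sum(),np.percentile(Q[k],[5,50,95],0) if k.sum() else "")
E
```

```text
clock: 16.75
tool_pos: [0.5186, 0.0973, 0.2299]
eef_rot: [0.64, 0.769, -0.001, -0.001]
contact_force: [0.1, 0.8, 0.2]
opening: 0.007
finger_force: 0.0
fixture-frame mm [ -0.6776 -18.0437 229.903 ] F [0.2872 0.7469 0.156 ] q [-0.4184  0.6017  0.2365  1.8928 -0.2144  0.6731  0.1289] t 16.75
top 0 
side 44 [[-42.1123 -23.9692 172.8785]
 [-31.5991 -20.8488 191.7106]
 [ 30.0049  -7.4718 195.1458]]
```

```bash
python3 -m inch '-1 0 0 .01 0 0 0;-1 0 0 .008 0 0 0;-1 0 0 .004 0 0 0;-1 0 0 .003 0 0 0;-1 -.002 0 .003 0 0 0;-1 -.002 0 .002 0 0 0'; python3 -c "from h import *;fx()"
```

```text
clock: 17.35
tool_pos: [0.5196, 0.0921, 0.2004]
eef_rot: [0.64, 0.768, -0.001, -0.0]
contact_force: [-2.7, -2.9, 10.1]
opening: 0.002
finger_force: 5.1
fixture-frame mm [ -0.6918 -23.3257 200.3923] F [-3.1722 -2.3955 10.1488] q [-0.3954  0.6455  0.2162  1.9219 -0.2291  0.5993  0.1505] t 17.35
```

```bash
python3 -m inch '-1 -.006 0 .0056 0 0 0;-1 -.006 0 .0056 0 0 0;-1 -.0055 0 .0062 0 0 0;-1 -.0055 0 .0062 0 0 0;-1 -.0048 0 .0067 0 0 0;-1 -.0048 0 .0067 0 0 0;-1 -.0041 0 .0071 0 0 0;-1 -.0041 0 .0071 0 0 0'; python3 -c "from h import *;fx()"
```

```text
clock: 18.02
tool_pos: [0.5273, 0.0496, 0.1493]
eef_rot: [0.641, 0.768, -0.001, 0.001]
contact_force: [-1.7, -6.3, 7.6]
opening: 0.005
finger_force: 4.2
fixture-frame mm [ -0.7213 -66.5362 149.3007] F [-2.7968 -5.868   7.5697] q [-0.2853  0.7279  0.17    1.9558 -0.2395  0.4775  0.2354] t 18.0167
```

```bash
python3 -m inch '-1 -.002 0 .0075 0 0 0;-1 -.002 0 .0075 0 0 0;-1 -.0018 0 .0078 0 0 0;-1 -.0018 0 .0078 0 0 0;-1 -.0015 0 .0075 0 0 0;-1 -.001 0 .007 0 0 0'; python3 -c "from h import *;fx()"
```

```text
clock: 18.52
tool_pos: [0.5306, 0.0407, 0.104]
eef_rot: [0.641, 0.768, -0.0, 0.002]
contact_force: [-0.0, -4.5, 5.6]
opening: 0.008
finger_force: 2.8
fixture-frame mm [  0.8977 -75.9241 104.0388] F [-0.8071 -4.3868  5.554 ] q [-0.2435  0.8059  0.1316  1.9737 -0.253   0.3748  0.2637] t 18.5167
```

```bash
python3 -m inch '-1 -.0005 0 .004 0 0 0;-1 -.0005 0 .004 0 0 0;-1 0 0 .003 0 0 0;-1 0 0 .002 0 0 0;-1 0 0 .0015 0 0 0;-1 0 0 .001 0 0 0;-1 0 0 0 0 0 0'; python3 -c "from h import *;fx()"
```

```text
clock: 19.1
tool_pos: [0.53, 0.0423, 0.0884]
eef_rot: [0.64, 0.769, 0.0, 0.0]
contact_force: [0.4, -1.8, 3.4]
opening: 0.002
finger_force: 1.6
fixture-frame mm [  0.5625 -74.2105  88.4458] F [ 0.0486 -1.8374  3.4409] q [-0.2358  0.8331  0.1164  1.9788 -0.2582  0.3427  0.2688] t 19.1
```

```bash
python3 -m inch '-1 0 0 .0015 0 0 0;-1 0 0 .0015 0 0 0;-1 0 0 .001 0 0 0'; python3 -c "from h import *;fx()"
```

```text
clock: 19.35
tool_pos: [0.53, 0.0421, 0.0845]
eef_rot: [0.64, 0.769, 0.0, 0.001]
contact_force: [2.2, -3.5, 4.1]
opening: 0.006
finger_force: 2.9
fixture-frame mm [  0.5129 -74.4275  84.5245] F [ 1.5354 -3.7971  4.1086] q [-0.2339  0.84    0.1137  1.9801 -0.2591  0.334   0.2698] t 19.35
```

```bash
python3 -m inch '-1 0 0 .001 0 0 0;-1 0 0 .001 0 0 0'; python3 -c "from h import *;fx()"
```

```text
clock: 19.52
tool_pos: [0.53, 0.0419, 0.0826]
eef_rot: [0.64, 0.769, 0.0, 0.001]
contact_force: [1.7, -4.7, 6.0]
opening: 0.008
finger_force: 3.0
fixture-frame mm [  0.5277 -74.5742  82.6271] F [ 0.7717 -4.936   5.9885] q [-0.233   0.8434  0.1124  1.9806 -0.2596  0.3298  0.2703] t 19.5167
```

```bash
python3 -m inch '-1 0 0 .001 0 0 0;-1 0 0 .001 0 0 0'; python3 -c "from h import *;fx()"
```

```text
clock: 19.68
tool_pos: [0.53, 0.0418, 0.0806]
eef_rot: [0.64, 0.768, 0.0, 0.001]
contact_force: [1.6, -5.2, 6.7]
opening: 0.002
finger_force: 3.1
fixture-frame mm [  0.5257 -74.7607  80.6466] F [ 0.6466 -5.4116  6.675 ] q [-0.232   0.847   0.1111  1.9811 -0.2601  0.3256  0.2708] t 19.6833
```

```bash
python3 -m inch '-1 0 0 .001 0 0 0;-1 0 0 .001 0 0 0'; python3 -c "from h import *;fx()"
```

```text
clock: 19.85
tool_pos: [0.5301, 0.0416, 0.079]
eef_rot: [0.64, 0.768, 0.0, 0.001]
contact_force: [-0.1, -5.5, 17.4]
opening: 0.002
finger_force: 8.8
fixture-frame mm [  0.5509 -74.9119  78.9879] F [-1.0867 -5.384  17.3669] q [-0.2311  0.85    0.11    1.9816 -0.2606  0.3219  0.2712] t 19.85
```

```bash
python3 -m inch '-1 0 0 .001 0 0 0'; python3 -c "from h import *;fx()"
```

```text
clock: 19.93
tool_pos: [0.5301, 0.0416, 0.0787]
eef_rot: [0.64, 0.768, 0.0, 0.001]
contact_force: [-1.3, -4.3, 25.6]
opening: 0.007
finger_force: 12.5
fixture-frame mm [  0.5731 -74.9335  78.6656] F [-2.0612 -3.9981 25.5665] q [-0.2306  0.8505  0.1095  1.9818 -0.2609  0.3208  0.2714] t 19.9333
```

I batched one row too many: the stop had already been met at 17 N, and the extra row read 25.6 N. Backing off straight up.

```bash
python3 -m inch '-1 0 0 -.002 0 0 0;-1 0 0 -.006 0 0 0;-1 0 0 -.02 0 0 0;-1 0 0 -.035 0 0 0;-1 0 0 -.035 0 0 0;-1 0 0 -.02 0 0 0;-1 -.03 0 0 0 0 0;-1 -.03 0 0 0 0 0;-1 -.02 0 0 0 0 0;-1 0 0 0 0 0 0;-1 0 0 0 0 0 0;-1 0 0 0 0 0 0'; python3 - <<'E'
from h import *
fx(); m=camera_model("wrist"); p,d=snapshot("wrist"); P=cloud("wrist",d,m); cv2.imwrite("pics/w7.png",p[:,:,::-1])
a=.1815; c,n=np.cos(a),np.sin(a); B=np.array([[c,-n],[n,c]])
Q=np.dstack([(P[...,:2]-[.51603,.1152])@B,P[...,2]])*1e3
for nm,(y0,y1,xm) in dict(bar=(-95,-65,25),plate=(-25,20,12)).items():
    k=(Q[...,1]>y0)&(Q[...,1]<y1)&(abs(Q[...,0])<xm)&(Q[...,2]>45)&(Q[...,2]<90); print(nm,k.sum(),np.percentile(Q[k],[5,50,95],0) if k.sum() else "")
E
```

```text
clock: 20.93
tool_pos: [0.5433, -0.0342, 0.1949]
eef_rot: [0.639, 0.769, 0.0, -0.001]
contact_force: [-0.3, 1.0, 0.1]
opening: 0.003
finger_force: 0.0
fixture-frame mm [  -0.1533 -151.8497  194.9056] F [-0.1174  0.9881  0.1345] q [-0.1281  0.6686  0.1787  1.8764 -0.1958  0.6155  0.3582] t 20.9333
bar 1114 [[-22.55   -86.3822  62.3133]
 [  0.086  -79.3608  66.4183]
 [ 22.5307 -73.1738  68.1913]]
plate 1124 [[-11.0745 -23.6686  51.6009]
 [ -0.0879 -15.2089  69.285 ]
 [ 10.8309  -6.1628  71.4157]]
```

View pics/w7.png

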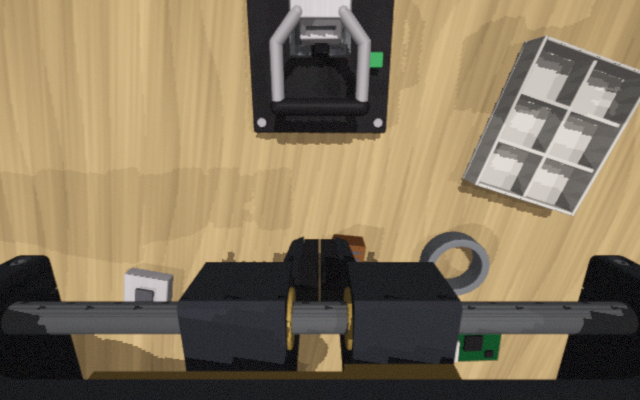

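The clamp is closed with its bar at (320,106), and it hasn't sprung back: the bar centre is about 60.5 mm up, the same as when pressed. The module is under the roller, its end visible at (320,40). The robot is clear, so I'm handing in.

```bash
python3 -c "
from plant import r
print(r.finish_job())"
```

```text
the job is handed in; nothing more can be done
None
```

The module is in the cradle with its tab in the slot, and the clamp is closed on the hard stop and holding with the robot clear; however, my last press step read 25.6 N at the bar, just over the 25 N limit, because I sent one step too many after the stop was met at 17 N.

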